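Prop the dust extractor's hood and take out the filter cassette

ROBOT

A 6-joint arm with a two-finger parallel gripper is mounted at the origin on the work surface. World frame = base frame: x ahead of the robot, y to its left, z up, the work surface at z = 0. Lengths are in mm, angles in rad, forces in N, time in s.
With the tool pointing down it reaches from about 300 to 875 mm from the base axis. Payload 6.4 kg.
Tool frame: the origin (TCP) lies midway between the tips of the shut fingers; the grasp point (between the pads) lies r.grip_depth behind it (r.grip_depth is the distance from the TCP to the grasp point, in mm); x points along the fingers, y is the direction in which the jaws open and shut, and the axes are right-handed (so a half turn about x gives the same grasp; the last joint's range is limited). The gripper opens to 88 mm and grips with 3 to 60 N. Pads are 18 mm wide; open, the fingers measure 123 mm over their backs; the gripper's body (75 mm by 187 mm) begins 45 mm behind the grasp point.
Start: joints at [-1.404, 0.181, 1.607, -0, 1.354, -0.206], TCP at [209.446, -535.512, 238.714] pointing down, gripper open.
Joint ranges: [-2.99, 2.99], [-0.89, 2.07], [0.3, 2.58], [-1.14, 4.28], [0, 2.63], [-3.12, 3.12]. Speed limits (rad/s): [2.57, 2.57, 3.01, 3.14, 3.14, 3.14].

INTERFACE

Orientations are given as a 3x3 rotation matrix whose columns are the frame's x, y, z axes.
In Python, from bench import monitor, viewer, r gives the robot as it stands. The module is installed in compiled form; this text tells all that it offers.
- The arm moves only by the tool drive_tool, never from a script. Its argument "increments" is a list of rows, each a list of 2 entries, a list of its own where there are three numbers: the shift along the world's x, y, z in units of 30 cm (1.0 is 30 cm), then the turn about the world's z in units of 180 degrees (1.0 is 180 degrees). A call has 1 to 10 rows; each row is the pose to reach, as a shift and turn from the pose commanded when the call began, turning the shorter way round; what a row does not reach only later rows make up. A row lasts 1/8 s, in which the tool goes at most 62.5 mm and 10.7 degrees, less where a joint would pass 70% of its speed; a pose out of reach is approached as far as the arm can. A call with a number of a shift or a turn outside -1 to 1 is refused whole. A call with a gripper value outside its range is refused whole. "hand" is the opening, from -1 (shut) to 1 (fully open), so that 0 is half open, set as the call begins (left out, the last holds). The fingers move at their own pace and stop on an object; the grip force is fixed at half the most. Time passes only in rows, so rows that repeat a pose let the fingers close. It gives the time, the measured TCP pose, the force and the opening at its end, in the units of the state.
- monitor.read_state(): the state, without advancing time (a new reading comes with each control period).
- viewer.camera(name): name is "scene" or "top"; returns (picture, depth): 384x512x3 uint8, red, green, blue; 384x512 float32, mm along the optical axis (not along the pixel's ray), 0 where there is no reading.
- viewer.calibration(name): a dict with "fx", "fy", "cx", "cy" (pixels), "xyz" and "attitude" of the camera in the world. Camera axes: x right, y down, z forward; pixel columns grow to the right and rows downward; lengths in mm; the calibration is good to about 2 mm. A picture is of the moment at which its call begins. calibration takes no time and is no camera call.
- r.close_job(): hands the job in, once; it reports no verdict.
The state is a dict: "time": time; "joint_pos": joint angles; "qvel": joint speeds; "effort": joint torques, N m; "eef_pos": TCP position; "tool_rot": TCP orientation; "contact_force": force on the tool from outside, world axes, zero at the start; "ft_torque": the same for the moment, N m; "width": finger opening in mm.
Only numpy, scipy, OpenCV 4.12 (cv2) and the standard library are available. Lean on these libraries where they do the work, as an engineer would, in place of code of your own. Each camera call takes 0.05 s, during which the arm holds its last target. There are 200 camera calls.

TASK

The sanding-dust filter needs cleaning: throw the extractor's hood right back until it stays by itself and let go, swing the prop rod up to its stop, then take the hood again and ease it forward until its socket sits home on the rod's pin. With the hood resting on the prop, raise the cassette by its orange tab so that it tilts out from under the lip, and set it down upright on its base in the blue tray. Do not let the hood fall or drop the cassette, and leave the other things on the table where they are.

Things in the scene. Friction and masses are not known exactly. Their poses are not given: they have to be found in the camera images.
- extractor: Dust extractor, a blue-grey steel box fixed to the table. Its own x points from its front (the handle's side) to its back, about to the robot's left; its y about towards the robot; z up; origin on the table under the middle of the main box. Main box: x -100 to 100 mm, y -110 to 110, cheeks 98 mm high. Motor housing behind: x 120 to 205, y -80 to 80, 120 mm high.
- bay_floor (a point): Centre of the floor of the filter bay, a deep narrow well under the hood along the box's front; at -70, 0, 20 mm in the extractor's frame, axes the same. Inside 46 mm wide (x) and 148 mm long (y), 60 mm deep to the deck around it, the front wall 2 mm higher.
- lip (a point): Middle of the underside of the steel lip, 4 mm thick, that covers the last 14 mm of the bay at its -y end, 5 mm above the cassette's top: the cassette cannot go straight up, its other end must rise first.
- hinge_mid (a point): Middle of the hood's hinge line, at the top of the back edge of the box (100, 0, 100 mm in the extractor's frame); the line runs along the extractor's y. The axes are the extractor's.
- hood (a joint): Hood angle in rad: 0 shut, growing as its front edge rises about the hinge, 1.52 at the back stop. Sheet steel, 0.75 kg, 200 mm deep, 168 wide, 30 high (front skirt 46). The hinge holds it by itself only when it is nearly upright (above about 1.35); lower down it falls shut. Seated on the propped rod it stands at about 1.22 rad.
- hood_handle (a point): Middle of the hood's handle: a round steel bar 10 mm thick and 110 mm long between its posts, parallel to the hinge, 35 mm in front of the hood's front face. In the hood it lies 235 mm from the hinge line towards the front and 14 mm above it (with the hood shut). The axes turn with the hood; shut they are the extractor's.
- hood_socket (a point): Seat of the socket for the rod's pin: where the pin's centre lies when home. The socket is an inverted notch of steel, 12 mm wide with a flared mouth 24 mm wide, on the outside of the hood's -y cheek, open towards the hood's underside; 150 mm from the hinge line, 22 mm above it with the hood shut.
- rod (a joint): Prop rod angle in rad: 0 lying back along the box's -y cheek, growing as its free end rises; stop at 0.667, in line with the socket; about 0.66 with the pin home. Its stiff pivot keeps it where it is left (about 2 N at the grip moves it).
- rod_pivot (a point): Pivot of the prop rod, near the front of the -y cheek (at -85, -99, 126 mm in the extractor's frame), 28 mm above the cheek's top; the pivot axis is parallel to the hinge. The axes are the extractor's.
- rod_grip (a point): Middle of the red grip sleeve on the rod (13 mm thick, 56 mm long), 95 mm from the pivot. Its own x points along the rod to the free end, z up when the rod lies. With the hood thrown back there is free room on both sides and 28 mm to the cheek's top below.
- rod_pin (a point): The 8 mm pin, bent inwards (towards the extractor's +y) at the free end of the 7 mm steel rod, 197 mm from the pivot.
- cassette_mid (a point): Centre of the filter cassette: black frame with pale pleats, 36 x 138 x 50 mm (its own x, y, z), about 0.2 kg, standing in the bay on its 36 x 138 mm bottom with about 4 mm of play at either end. Its -y end is under the lip. Its axes start out as the extractor's.
- cassette_tab (a point): Grip point of the cassette's orange pull tab, on the tab's mid-planes 12 mm below its top. The tab, 12 x 26 x 46 mm (x, y, z), stands on the cassette's top near its +y end; this point is 84 mm above the cassette's bottom and 55 mm from its middle along y.
- tray_in (a point): Centre of the inner floor (4 mm above the table) of the blue enamel cleaning tray, fixed; inside 202 x 122 mm, longer along its own x, walls 25 mm high.
- locket: tarnished silver locket lying flat, 38 mm across, 9 mm high; origin under its centre. Leave alone.
- parrot: lime-green painted wooden parrot on a turned foot, 145 mm tall, 64 mm across; origin under its foot. Leave alone.
- bronze_hand: cast bronze hand standing on its cuff, 135 mm tall, about 90 mm wide; origin under the cuff. Leave alone.
- gauge: boxwood turning gauge lying flat, 150 x 45 x 6 mm, long along its own x; origin under its middle. Leave alone.
- cup: white enamel tin mug, 76 mm across, 75 mm tall, handle at its +y; origin under its centre. Leave alone.
- control_bar: wooden marionette control cross lying flat, 190 x 130 x 22 mm; origin under its middle. Leave alone.
- glue_jar: small amber jar, 56 mm across, 75 mm tall; origin under its centre. Leave alone.
Not all that is in view belongs to the job. There is more than one size of the part that bears tray_in; the job needs the largest.

How it is judged:
By the outcome, as a careful person would: the job done as asked, in the order asked, and still so for the second after the job is handed in, with the robot touching nothing.
It also fails if it takes over 72 s, if anything falls off the work surface, if the arm or the gripper's body presses on something with over 40 N, if the wrist force passes 120 N, or if a joint passes its speed limit or range.

## Working session

There is one attempt and no reset: what is moved stays moved. The work goes in short steps, Python scripts to look and compute and a tool call to move; the robot and the scene stay as the last step left them, time stands still between calls to the robot, and variables do not carry over. Pictures are saved under pics/ and viewed, about 8 in all and at most 12, crops included, and the job is handed in when it is done.

Besides the shell and the picture viewer there is one more tool, called after ">>>" as name(argument=value, ...) on one line, values as JSON. drive_tool: Moves the arm, as the interface text tells. Shifts and turns lie within -1 to 1; 1 stands for 30 cm of shift or 180 degrees of turn. Its arguments: {"type":"object","properties":{"increments":{"type":"array","items":{"type":"array"}},"hand":{"type":"number"}},"required":["increments"]}

```bash
mkdir -p pics; cat > h.py <<'E'
import numpy as np, cv2
from bench import monitor, viewer, r
def grab(n):
    p,d=viewer.camera(n); return p,d,viewer.calibration(n)
def R(c):
    a=np.array(c["attitude"],float)
    return a
def world(c,d):
    v,u=np.mgrid[0:d.shape[0],0:d.shape[1]]
    P=np.stack([(u-c["cx"])/c["fx"]*d,(v-c["cy"])/c["fy"]*d,d],-1)
    return P@R(c).T+np.array(c["xyz"])
def proj(c,X):
    q=(np.asarray(X)-np.array(c["xyz"]))@R(c); return q[...,0]/q[...,2]*c["fx"]+c["cx"],q[...,1]/q[...,2]*c["fy"]+c["cy"]
def save(n,p): cv2.imwrite("pics/"+n,p[:,:,::-1])
E
python3 - <<'E'
from h import *
a,d,c=grab("scene");b,e,f=grab("top")
print(c,f,r.grip_depth); s=monitor.read_state(); print(s)
np.savez("t0.npz",a=a,d=d,b=b,e=e)
save("scene0.png",a);save("top0.png",b)
E
```

```text
{'fx': 451.63426904162964, 'fy': 451.63426904162964, 'cx': 246.8630476241482, 'cy': 190.24589142485453, 'xyz': array([1435.09158819, -126.37298016, 1055.1587323 ]), 'attitude': array([[ 0.12867931,  0.70168496, -0.7007709 ],
       [ 0.99160519, -0.08200642,  0.09997048],
       [ 0.01268007, -0.7077522 , -0.70634697]])} {'fx': 483.867544312681, 'fy': 483.867544312681, 'cx': 262.1803922027276, 'cy': 190.6264057526177, 'xyz': array([ 282.95213581,    4.65466286, 1505.19041219]), 'attitude': array([[-0.01411091, -0.98883231,  0.14836287],
       [-0.99988294,  0.01483214,  0.00375596],
       [-0.00591455, -0.1482925 , -0.98892586]])} 18.700000000000003
{'time': 0.1, 'joint_pos': array([-1.40429675e+00,  1.81438165e-01,  1.60790626e+00, -1.41359905e-05,
        1.35379738e+00, -2.06321784e-01]), 'qvel': array([ 0.00088616, -0.00060501, -0.00035412, -0.00055343,  0.00067614,
       -0.00131669]), 'effort': array([-9.67551841e-05, -4.34827638e+01, -3.42698765e+01,  7.01837498e-02,
        3.40130192e-02, -4.09904294e-05]), 'eef_pos': array([ 209.35950115, -535.01374378,  237.91715248]), 'tool_rot': array([[-2.70356428e-04,  3.64247064e-01, -9.31302316e-01],
       [ 1.52543960e-03, -9.31301116e-01, -3.64247037e-01],
       [-9.99998800e-01, -1.51912196e-03, -3.03853653e-04]]), 'contact_force': array([0.0588913 , 0.84276039, 0.20544961]), 'ft_torque': array([ 0.01027602, -0.00338875,  0.0368586 ]), 'width': 88.19830704833078}
```

View pics/scene0.png

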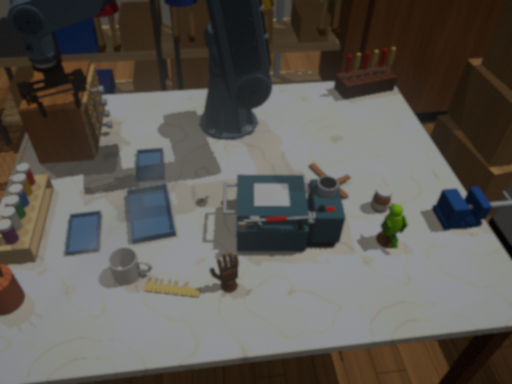

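View pics/top0.png

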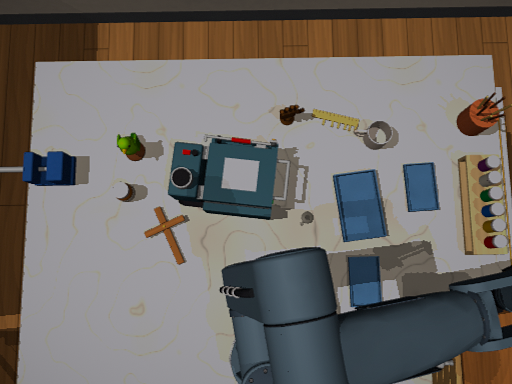

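```bash
python3 - <<'E'
from h import *
z=np.load("t0.npz");f=viewer.calibration("top");c=viewer.calibration("scene")
W=world(f,z["e"].astype(float));b=z["b"];S=world(c,z["d"].astype(float));a=z["a"]
print("table z",np.median(W[230:260,60:120,2]))
def rect(m,n):
    m=cv2.morphologyEx(m.astype(np.uint8),cv2.MORPH_OPEN,np.ones((2,2)));k,l,s,_=cv2.connectedComponentsWithStats(m);i=1+np.argmax(s[1:,4])
    p=W[l==i];q=cv2.minAreaRect(p[:,:2].astype(np.float32));print(n,len(p),np.round(q[0],1),np.round(q[1],1),round(q[2],2),"z",np.round(np.percentile(p[:,2],[5,50,95]),1))
g=np.zeros(b.shape[:2],bool);g[135:225,160:315]=1
rect(g&(W[...,2]>115)&(W[...,2]<150),"upper")
h=g.copy();h[:,:207]=0;h[:142]=0
rect(h&(W[...,2]>122)&(W[...,2]<140),"hood")
h=g.copy();h[:,:278]=0
rect(h&(W[...,2]>60),"handle")
h=g.copy();h[:,205:]=0
rect(h&(W[...,2]>105)&(W[...,2]<140),"motor")
B=b.astype(int);red=(B[...,0]>120)&(B[...,1]<60)&(B[...,2]<60)
h=g.copy();h[:,:225]=0
rect(h&red,"red")
A=a.astype(int);red=(A[...,0]>120)&(A[...,1]<70)&(A[...,2]<70);red[:205]=0;red[235:]=0;red[:,:255]=0;red[:,320:]=0
p=S[red];print("sc red",len(p),p.mean(0))
blue=(B[...,2]>B[...,0]+35)&(B[...,2]>80)
for y0,y1,x0,x1 in((165,245,328,392),(158,216,400,442),(250,310,342,388)):
    h=np.zeros_like(g);h[y0:y1,x0:x1]=1
    rect(h&blue,"tray")
# gripper in scene
g=np.zeros(a.shape[:2],bool);g[50:115,15:110]=1
s=monitor.read_state();T=(S-s["eef_pos"])@s["tool_rot"]
m=g&(np.abs(T[...,1])<140)&(np.abs(T[...,2])<70)&(T[...,0]<5)&(T[...,0]>-300)
for lo in range(-300,0,20):
    k=m&(T[...,0]>=lo)&(T[...,0]<lo+20)
    if k.sum()>3: print(lo,k.sum(),T[k][:,1:].min(0).round(),T[k][:,1:].max(0).round())
cr=np.hstack([cv2.resize(b[125:225,165:315],(600,400),interpolation=2)])
cr2=cv2.resize(a[165:255,195:345],(600,360)); save("c1.png",cv2.resize(np.vstack([cr,cr2]),(470,595)))
E
```

```text
table z 1.972921468139475
upper 4282 [489.   75.1] [207.6 384.4] 80.84 z [120.7 131.4 136.9]
hood 3983 [471.   77.7] [200.4 355. ] 82.89 z [124.9 131.4 136.2]
handle 186 [531.1 -54.3] [ 39.7 138. ] 82.87 z [ -2.1 117.8 124. ]
motor 1225 [438.1 171.9] [428.7 156. ] 27.14 z [102.5 120.9 129.7]
red 64 [635.3  67.5] [49.9  9.9] 84.03 z [ 99.2 139.3 145.1]
sc red 8 [642.18052866  71.4746109  140.03212027]
tray 2369 [ 425.5 -165.8] [210.3 391.7] 11.68 z [-0.8  4.9 11.8]
tray 1231 [ 443.5 -256.5] [160.6 591.7] 16.39 z [-1.9  3.7 11.9]
tray 598 [ 207.6 -168.6] [368.2  84.6] 79.43 z [-1.8  4.2 18.2]
-240 8 [ 10. -40.] [ 31. -30.]
-220 159 [-33. -44.] [39.  2.]
-200 211 [-37. -47.] [41. 10.]
-180 156 [-35. -43.] [40.  7.]
-160 190 [-39. -42.] [39. 31.]
-140 103 [-39. -32.] [18. 19.]
-120 557 [-92. -41.] [95. 35.]
-100 362 [-91. -44.] [95. 34.]
-80 220 [-84. -41.] [87. 19.]
-60 47 [-60. -16.] [63. 10.]
-40 67 [-58. -17.] [61. 11.]
-20 53 [-57. -15.] [60.  7.]
```

View pics/c1.png

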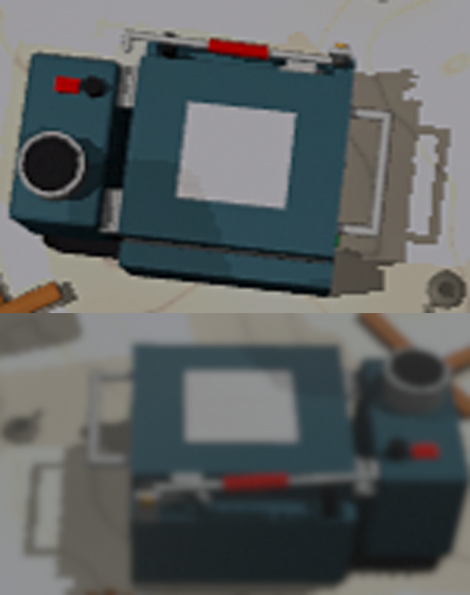

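```bash
cat >> h.py <<'E'
def iou_fit(mask,c,poly,x0):
    from scipy.optimize import minimize
    def P(q):
        C,Sn=np.cos(q[2]),np.sin(q[2]);M=np.array([[C,-Sn],[Sn,C]])
        u,v=proj(c,np.c_[poly[:,:2]@M.T+q[:2],poly[:,2]]);return np.c_[u,v]
    K=8
    mk=cv2.resize(mask.astype(np.uint8),None,fx=4,fy=4,interpolation=0)>0
    def cost(s):
        q=x0+s*np.array([10,10,.1]);m=np.zeros(mk.shape,np.uint8)
        cv2.fillPoly(m,[np.round((P(q)+.5)*4*16-8).astype(np.int32)],1,shift=4);m=m>0
        return 1-(m&mk).sum()/(m|mk).sum()
    s=minimize(cost,np.zeros(3),method="Nelder-Mead",options=dict(initial_simplex=np.vstack([np.zeros(3),np.eye(3)])))
    return x0+s.x*np.array([10,10,.1]),1-s.fun
E
python3 - <<'E'
from h import *
z=np.load("t0.npz")
def comp(m,seed,k=3):
    m=cv2.morphologyEx(m.astype(np.uint8),cv2.MORPH_OPEN,np.ones((k,k)));l=cv2.connectedComponents(m,connectivity=4)[1];return l==l[seed[1],seed[0]]
box=lambda x0,x1,y0,y1,h:np.array([[x0,y0,h],[x1,y0,h],[x1,y1,h],[x0,y1,h]],float)
for n,I,D,seed,ms in (("top",z["b"],z["e"],(220,175),(183,155)),("scene",z["a"],z["d"],(250,200),(325,235))):
    c=viewer.calibration(n);W=world(c,D.astype(float))
    m=comp((W[...,2]>126)&(W[...,2]<136),seed)
    print(n,"hood",m.sum(),iou_fit(m,c,box(-100,100,-84,84,130),np.array([545,70,np.pi/2-.1])))
    if n=="top":
        dark=I.astype(int).sum(-1)<330
        hm=comp((W[...,2]>112)&(W[...,2]<126),ms,2); print("motor",hm.sum(),W[hm].mean(0))
        # handle bar
        g=np.zeros(m.shape,bool);g[160:215,285:300]=1
        k=g&(W[...,2]>95)&(W[...,2]<130);p=W[k];print("handle pts",len(p),np.median(p,0)); print(cv2.fitLine(p[:,:2].astype(np.float32),cv2.DIST_HUBER,0,.01,.01).ravel())
    B=I.astype(int);red=(B[...,0]>110)&(B[...,0]>2*B[...,1])&(W[...,0]>600)&(W[...,0]<680)&(W[...,1]>30)&(W[...,1]<110)
    print("red",red.sum(),np.median(W[red],0))
    if n=="top":
        wt=viewer.calibration("top");
        blue=(B[...,2]>B[...,0]+25)&(B[...,2]>60)
        t=comp(blue,(355,195)); print("tray",t.sum(),iou_fit(t,c,box(-104,104,-64,64,25),np.array([425,-166,0.2+np.pi*0])))
        ys,xs=np.nonzero(t);print(cv2.minAreaRect(np.c_[xs,ys].astype(np.float32)))
E
```

```text
top hood 3155 (array([539.30998523,  72.39392371,   1.44844007]), np.float64(0.7652269354439772))
motor 1049 [558.74972558 225.69665184 124.1081723 ]
handle pts 130 [529.26704302 -62.28041675 119.04806854]
[ 9.9548823e-01 -9.4885141e-02  5.2038306e+02 -6.1199249e+01]
red 68 [636.7751474   69.19218797 142.02420636]
tray 2583 (array([ 4.54445323e+02, -2.85249988e+02,  1.21441048e-01]), np.float64(0.9066484316407112))
((359.22113037109375, 206.2707977294922), (66.27253723144531, 42.57875061035156), 80.83765411376953)
scene hood 194702 (array([1026.02758322,  299.17393248,    1.46580319]), np.float64(0.03487573317171888))
red 41 [639.98748391  67.96520275 138.20598107]
```

```bash
python3 - <<'E'
from h import *
z=np.load("t0.npz")
box=lambda x0,x1,y0,y1,h:np.array([[x0,y0,h],[x1,y0,h],[x1,y1,h],[x0,y1,h]],float)
c=viewer.calibration("top");W=world(c,z["e"].astype(float));Z=W[...,2]
print(Z[150:215:6,205:285:6].round().astype(int))
for k in (3,5):
    m=cv2.morphologyEx(((Z>117)&(Z<150)).astype(np.uint8),cv2.MORPH_OPEN,np.ones((k,k)));m[:,:200]=0
    m=cv2.morphologyEx(m,cv2.MORPH_CLOSE,np.ones((5,5)));l=cv2.connectedComponents(m)[1];m=l==l[175,220]
    q,s=iou_fit(m,c,box(-100,100,-84,84,130),np.array([545,70,1.46]));print(m.sum(),q,s)
o=cv2.resize(z["b"],None,fx=4,fy=4)
q=q
C,S=np.cos(q[2]),np.sin(q[2]);M=np.array([[C,-S],[S,C]])
for b in (box(-100,100,-84,84,130),box(-100,100,-110,110,98),box(120,205,-80,80,120),box(-135,-135,-55,55,114),box(10,-85,-99,-99,126)):
    u,v=proj(c,np.c_[b[:,:2]@M.T+q[:2],b[:,2]]);cv2.polylines(o,[np.c_[u*4+2,v*4+2].astype(np.int32)],True,(255,255,0),1)
tq=np.array([454.4,-285.2,.12]);C,S=np.cos(tq[2]),np.sin(tq[2]);M=np.array([[C,-S],[S,C]]);b=box(-101,101,-61,61,4)
u,v=proj(c,np.c_[b[:,:2]@M.T+tq[:2],b[:,2]]);cv2.polylines(o,[np.c_[u*4+2,v*4+2].astype(np.int32)],True,(255,255,0),1)
save("fit.png",cv2.resize(o[500:1000,640:1600],(800,417)))
E
```

```text
[[ 108  131  128  134  130  127  129  132  134  135  131  132  134   -6]
 [ 104  137  132  127  132  132  130  133  128  133  127  128  131    4]
 [  31  135  132  136  133  132  132  129  134  133  131  136  111  116]
 [  18  129  133  130  132  135  132  132  131  133  126  127    4    4]
 [   8  134  128  132  129  133  133  131  132  126  136  136    1    2]
 [ 129  134  128  136  133  130  135  131  133  136  130  131    6    4]
 [ 130  134  131  135  131  131  132  135  128  134  130  127    6    4]
 [ 136  131  130  134  128  135  129  131  130  131  128  132   -3   -2]
 [ 131  129  134  130  129  135  127  134  132  130  134  134  122  120]
 [  99  100   98   98   79   82  107  124  135  131  137  131   -2    2]
 [  74  104   94   96 1505   99   94  102  102  104  100  102    6   -3]]
4467 [539.15035474  72.48040854   1.44906612] 0.8861602787456446
4140 [538.46831254  72.9152847    1.44926169] 0.9515580778964077
```

View pics/fit.png

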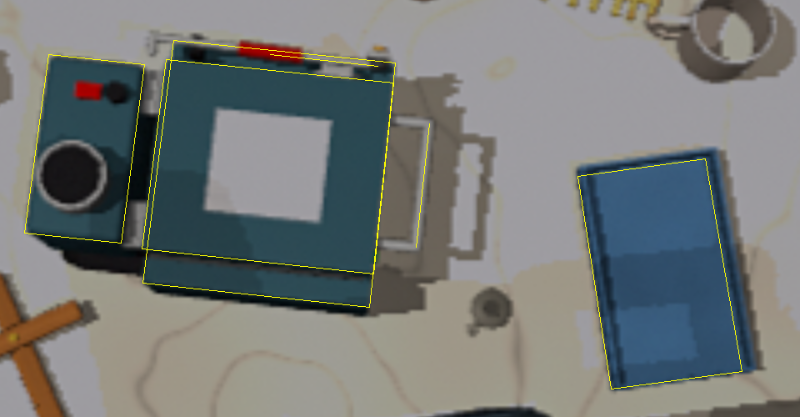

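>>> drive_tool(hand=-0.45, increments=[[[0.7,0.95,-0.1],-0.158],[[0.7,0.95,-0.1],-0.158],[[0.7,0.95,-0.1],-0.158],[[0.7,0.95,-0.1],-0.158],[[0.7,0.95,-0.1],-0.158],[[0.7,0.95,-0.1],-0.158],[[0.7,0.95,-0.1],-0.158],[[0.7,0.95,-0.1],-0.158]])

```text
time: 1.1
eef_pos: [419.2, -250.8, 208.6]
tool_rot: [[-0.001, -0.123, -0.992], [-0.0, -0.992, 0.123], [-1.0, 0.0, 0.0]]
contact_force: [0.8, 0.1, -0.5]
width: 24.6
```

>>> drive_tool(increments=[[[0.343,0.631,0],0],[[0.343,0.631,0],0],[[0.343,0.631,0],0],[[0.343,0.631,0],0],[[0.343,0.631,-0.12],0],[[0.343,0.631,-0.12],0]])

```text
time: 1.85
eef_pos: [520.3, -61.8, 170.3]
tool_rot: [[-0.005, -0.125, -0.992], [0.002, -0.992, 0.125], [-1.0, -0.001, 0.006]]
contact_force: [0.6, -0.7, 0.1]
width: 24.1
```

```bash
python3 - <<'E'
from h import *
s=monitor.read_state();print(s["eef_pos"],s["tool_rot"][:,1],s["joint_pos"],s["width"],s["contact_force"])
a,d,c=grab("scene");b,e,f=grab("top")
x=cv2.resize(a[130:270,170:360],(760,560)); 
save("s1.png",x)
E
```

```text
[520.30897697 -61.77915851 170.29515603] [-1.24707539e-01 -9.92193130e-01 -9.07202567e-04] [-3.44734686e-01  1.44914865e-01  1.79471797e+00 -3.69349391e-04
  1.20766861e+00  1.35122437e+00] 24.13683844829971 [ 0.57505755 -0.68477109  0.12683353]
```

View pics/s1.png

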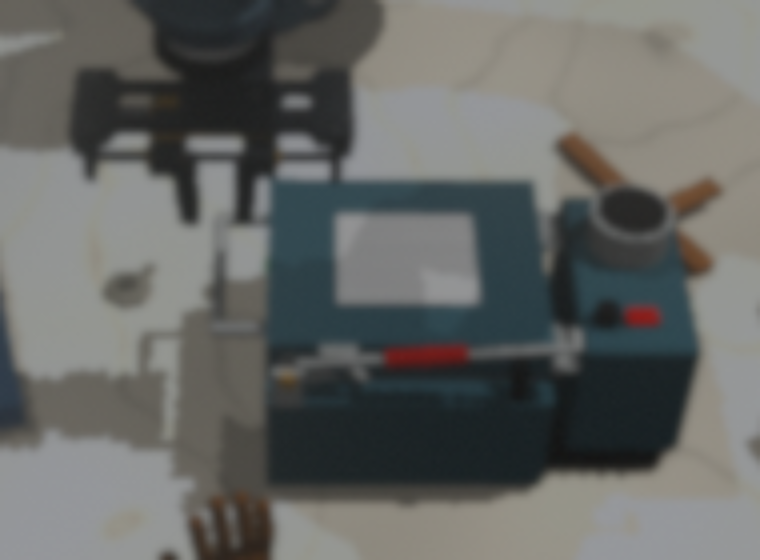

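>>> drive_tool(increments=[[[0,0,-0.13],0],[[0,0,-0.258],0],[[0,0,-0.258],0]])

```text
time: 2.33
eef_pos: [520.8, -61.7, 94.1]
tool_rot: [[-0.004, -0.125, -0.992], [0.001, -0.992, 0.125], [-1.0, -0.001, 0.004]]
contact_force: [-0.1, -0.4, 0.5]
width: 24.1
```

>>> drive_tool(hand=-1, increments=[[[0,0,0],0],[[0,0,0],0],[[0,0,0],0]])

```text
time: 2.7
eef_pos: [524.0, -62.0, 97.6]
tool_rot: [[0.004, -0.123, -0.992], [-0.002, -0.992, 0.123], [-1.0, 0.001, -0.004]]
contact_force: [-1.1, -0.8, 6.9]
width: 8.5
```

```bash
python3 - <<'E'
import numpy as np
ex=np.array([.1215,.9926]);p0=np.array([-235,14.])
th=np.r_[np.arange(0,1.53,.08),1.35,1.4,1.48,1.5,1.52,1.22]
for t in th:
    dx=-235*np.cos(t)+14*np.sin(t)+235;dz=235*np.sin(t)+14*np.cos(t)-14
    print(round(t,2),np.round(np.r_[dx*ex,dz]/300,3))
E
```

```text
0.0 [0. 0. 0.]
0.08 [0.001 0.006 0.062]
0.16 [0.002 0.017 0.124]
0.24 [0.004 0.033 0.185]
0.32 [0.007 0.054 0.244]
0.4 [0.01  0.079 0.301]
0.48 [0.013 0.109 0.356]
0.56 [0.018 0.143 0.409]
0.64 [0.022 0.182 0.459]
0.72 [0.027 0.224 0.505]
0.8 [0.033 0.269 0.548]
0.88 [0.039 0.318 0.587]
0.96 [0.045 0.37  0.622]
1.04 [0.052 0.424 0.653]
1.12 [0.059 0.48  0.679]
1.2 [0.066 0.539 0.7  ]
1.28 [0.073 0.599 0.717]
1.36 [0.081 0.66  0.729]
1.44 [0.088 0.722 0.736]
1.52 [0.096 0.784 0.738]
1.35 [0.08  0.652 0.728]
1.4 [0.085 0.691 0.733]
1.48 [0.092 0.753 0.738]
1.5 [0.094 0.769 0.738]
1.52 [0.096 0.784 0.738]
1.22 [0.068 0.554 0.705]
```

>>> drive_tool(increments=[[[0.0,0.002,0.03],0],[[0.001,0.006,0.062],0],[[0.002,0.017,0.124],0],[[0.004,0.033,0.185],0],[[0.007,0.054,0.244],0],[[0.007,0.054,0.244],0]])

```text
time: 3.45
eef_pos: [525.9, -46.4, 170.6]
tool_rot: [[0.004, -0.123, -0.992], [-0.004, -0.992, 0.123], [-1.0, 0.003, -0.005]]
contact_force: [3.0, -7.8, -2.2]
width: 8.8
```

>>> drive_tool(increments=[[[0.003,0.025,0.057],0],[[0.006,0.055,0.112],0],[[0.011,0.089,0.165],0],[[0.015,0.128,0.215],0],[[0.02,0.17,0.261],0],[[0.026,0.215,0.304],0],[[0.032,0.264,0.343],0],[[0.038,0.316,0.378],0],[[0.045,0.37,0.409],0],[[0.052,0.426,0.435],0]])

```text
time: 4.7
eef_pos: [541.9, 80.8, 302.8]
tool_rot: [[0.007, -0.125, -0.992], [-0.005, -0.992, 0.125], [-1.0, 0.004, -0.007]]
contact_force: [1.7, -7.2, 11.2]
width: 8.6
```

>>> drive_tool(increments=[[[0.007,0.059,0.021],0],[[0.014,0.119,0.038],0],[[0.022,0.18,0.05],0],[[0.029,0.242,0.057],0],[[0.035,0.285,0.059],0],[[0.035,0.285,0.059],0],[[0.035,0.285,0.059],0]])

```text
time: 5.58
eef_pos: [552.7, 168.4, 319.3]
tool_rot: [[0.007, -0.123, -0.992], [0.0, -0.992, 0.123], [-1.0, -0.001, -0.007]]
contact_force: [5.8, -0.4, 7.8]
width: 8.6
```

```bash
python3 - <<'E'
from h import *
s=monitor.read_state();print(s["eef_pos"],s["joint_pos"],s["width"],s["contact_force"])
a,d,c=grab("scene");
save("s2.png",cv2.resize(a[40:260,170:400],(630,600)))
E
```

```text
[552.72804923 168.40781459 319.27673199] [ 9.05935036e-02  1.26384721e-01  1.50670344e+00 -2.82874375e-04
  1.50117430e+00  1.78468020e+00] 8.577962761081714 [ 5.77012675 -0.42397814  7.77630719]
```

View pics/s2.png

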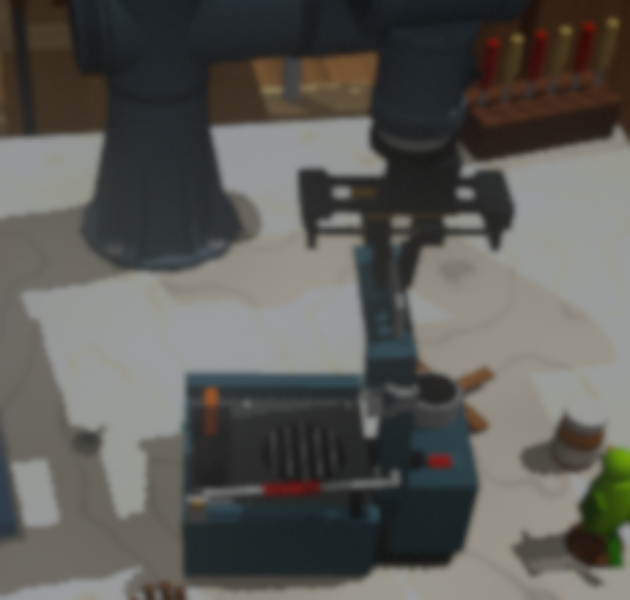

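>>> drive_tool(hand=-0.45, increments=[[[0,0,0],0],[[0,0,0],0],[[0,0,0.03],0],[[0,0,0.2],0],[[0,0,0.2],0]])

```text
time: 6.25
eef_pos: [552.2, 168.6, 381.9]
tool_rot: [[0.008, -0.123, -0.992], [0.001, -0.992, 0.123], [-1.0, -0.002, -0.008]]
contact_force: [0.2, -0.2, 0.5]
width: 24.7
```

>>> drive_tool(hand=-0.2, increments=[[[0.292,-0.328,0],0.06],[[0.292,-0.328,0],0.12],[[0.292,-0.328,0],0.18],[[0.292,-0.328,-0.1],0.24],[[0.292,-0.328,-0.2],0.3],[[0.292,-0.328,-0.4],0.36],[[0.292,-0.328,-0.6],0.42],[[0.292,-0.328,-0.7],0.48],[[0.292,-0.328,-0.7],0.5],[[0.292,-0.328,-0.7],0.5]])

```text
time: 7.5
eef_pos: [637.6, 69.9, 165.7]
tool_rot: [[-0.002, 0.992, -0.124], [0.0, -0.124, -0.992], [-1.0, -0.002, 0.0]]
contact_force: [-0.4, -1.2, 0.4]
width: 34.9
```

```bash
python3 - <<'E'
from h import *
s=monitor.read_state();print(s["eef_pos"],s["joint_pos"],s["width"],s["contact_force"])
a,d,c=grab("scene");
save("s3.png",cv2.resize(a[60:250,210:370],(500,594)))
E
```

```text
[637.58546964  69.93203943 165.71872068] [-7.54899895e-02  3.94428147e-01  1.49151422e+00  6.24039041e-05
  1.25743678e+00  4.88279874e-02] 34.86876365876522 [-0.3643655  -1.24442359  0.37731731]
```

View pics/s3.png

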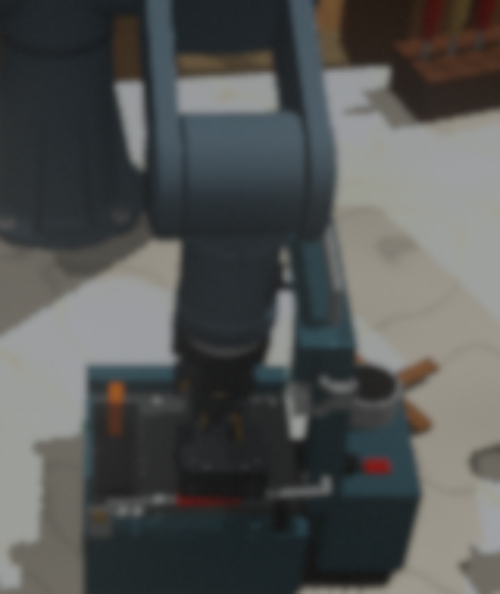

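>>> drive_tool(increments=[[[0,0,-0.1],0],[[0,0,-0.198],0],[[0,0,-0.198],0]])

```text
time: 7.92
eef_pos: [636.4, 70.0, 105.3]
tool_rot: [[-0.004, 0.992, -0.124], [0.0, -0.124, -0.992], [-1.0, -0.004, 0.0]]
contact_force: [-0.3, 0.5, 0.1]
width: 35.1
```

>>> drive_tool(hand=-1, increments=[[[0,0,0],0],[[0,0,0],0],[[0,0,0],0]])

```text
time: 8.3
eef_pos: [637.2, 70.2, 107.9]
tool_rot: [[-0.002, 0.992, -0.123], [0.0, -0.123, -0.992], [-1.0, -0.002, -0.0]]
contact_force: [-0.4, 0.6, 0.2]
width: 9.8
```

```bash
python3 - <<'E'
import numpy as np
ex=np.array([.1215,.9926])
for t in np.r_[np.arange(0,.667,.08),.667,.69]:
    print(round(t,3),np.round(np.r_[95*(np.cos(t)-1)*ex,95*np.sin(t)]/300,3))
E
```

```text
0.0 [0. 0. 0.]
0.08 [-0.    -0.001  0.025]
0.16 [-0.    -0.004  0.05 ]
0.24 [-0.001 -0.009  0.075]
0.32 [-0.002 -0.016  0.1  ]
0.4 [-0.003 -0.025  0.123]
0.48 [-0.004 -0.036  0.146]
0.56 [-0.006 -0.048  0.168]
0.64 [-0.008 -0.062  0.189]
0.667 [-0.008 -0.067  0.196]
0.69 [-0.009 -0.072  0.202]
```

>>> drive_tool(increments=[[[0,0,0],0],[[0,-0.001,0.025],0],[[0,-0.004,0.05],0],[[-0.001,-0.009,0.075],0],[[-0.002,-0.016,0.1],0],[[-0.002,-0.016,0.1],0]])

```text
time: 9.05
eef_pos: [636.6, 63.7, 137.4]
tool_rot: [[-0.002, 0.992, -0.124], [-0.002, -0.124, -0.992], [-1.0, -0.002, 0.002]]
contact_force: [-7.0, -4.1, -3.8]
width: 9.6
```

>>> drive_tool(increments=[[[-0.001,-0.009,0.023],0],[[-0.002,-0.02,0.046],0],[[-0.004,-0.032,0.068],0],[[-0.006,-0.046,0.089],0],[[-0.006,-0.051,0.096],0],[[-0.007,-0.056,0.102],0],[[-0.007,-0.056,0.102],0]])

```text
time: 9.93
eef_pos: [634.4, 51.8, 159.8]
tool_rot: [[-0.004, 0.992, -0.123], [0.007, -0.123, -0.992], [-1.0, -0.005, -0.006]]
contact_force: [21.0, 11.1, -47.7]
width: 9.8
```

```bash
python3 - <<'E'
from h import *
s=monitor.read_state();print(s["eef_pos"],s["joint_pos"],s["width"],s["contact_force"])
a,d,c=grab("scene")
ex=np.array([.1215,.9926,0]);ey=np.array([-.9926,.1215,0]);O=np.array([538.6,72.8,0])
for t in (.55,.6,.667,.7):
    p=O+(-85+197*np.cos(t))*ex-99*ey+np.array([0,0,126+197*np.sin(t)]);u,v=proj(c,p);print(t,u,v)
    cv2.circle(a,(int(round(u)),int(round(v))),1,(255,255,0),-1)
p=O-85*ex-99*ey+np.array([0,0,126]);print(proj(c,p))
save("s4.png",cv2.resize(a[80:240,230:340],(412,600),interpolation=cv2.INTER_CUBIC))
E
```

```text
[634.42419765  51.82460698 159.83471854] [-0.10787097  0.39159252  1.50816601  0.00686519  1.24626068  0.01320021] 9.834472743041973 [ 20.97931232  11.12799726 -47.73714348]
0.55 307.1889537851833 193.9776350520138
0.6 305.4474734714506 191.70504860122662
0.667 302.81948979501277 188.74479664096128
0.7 301.4032259341636 187.3275241741698
(np.float64(241.76694767614933), np.float64(220.2173867917309))
```

View pics/s4.png

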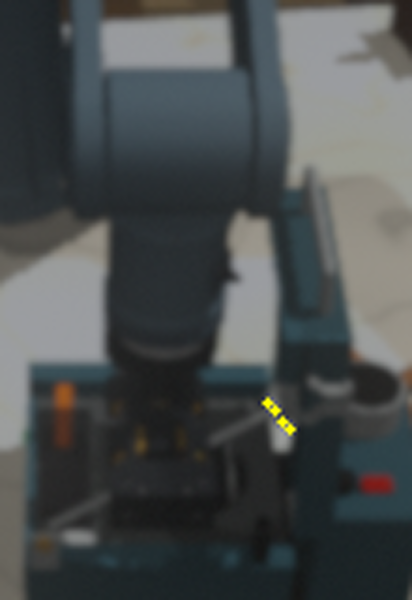

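>>> drive_tool(hand=-0.45, increments=[[[0,0,-0.015],0],[[0,0,-0.015],0],[[0,0,0.0],0],[[0,0,0.2],0],[[0,0,0.4],0],[[0,0,0.6],0],[[0,0,0.75],0],[[0,0,0.75],0]])

```text
time: 10.98
eef_pos: [637.1, 47.9, 400.8]
tool_rot: [[0.013, 0.992, -0.123], [-0.001, -0.123, -0.992], [-1.0, 0.013, -0.0]]
contact_force: [-0.0, 0.2, 0.1]
width: 24.2
```

>>> drive_tool(increments=[[[-0.1,0.1,0],-0.06],[[-0.283,0.404,0],-0.12],[[-0.283,0.404,0],-0.18],[[-0.283,0.404,0],-0.24],[[-0.283,0.404,0],-0.3],[[-0.283,0.404,0],-0.36],[[-0.283,0.404,0],-0.42],[[-0.283,0.404,0],-0.48],[[-0.283,0.404,0],-0.5],[[-0.283,0.404,0],-0.5]])

```text
time: 12.22
eef_pos: [550.3, 169.3, 392.8]
tool_rot: [[0.0, -0.123, -0.992], [0.0, -0.992, 0.123], [-1.0, -0.0, -0.0]]
contact_force: [-0.4, 0.4, -0.5]
width: 23.8
```

```bash
python3 - <<'E'
from h import *
s=monitor.read_state();print(s["eef_pos"],s["width"],s["contact_force"])
a,d,c=grab("scene")
ex=np.array([.1215,.9926,0]);ey=np.array([-.9926,.1215,0]);O=np.array([538.6,72.8,0])
for t in (.667,):
    p=O+(-85+197*np.cos(t))*ex-99*ey+np.array([0,0,126+197*np.sin(t)]);u,v=proj(c,p);print(t,u,v)
    a[int(round(v)),int(round(u))]=(255,255,0)
for t in (1.46,1.52):
  for y in(-55,55):
    p=O+(100-235*np.cos(t)+14*np.sin(t))*ex+y*ey+np.array([0,0,100+235*np.sin(t)+14*np.cos(t)]);u,v=proj(c,p);a[int(round(v)),int(round(u))]=(255,255,0) if t>1.5 else (0,255,0)
save("s5.png",cv2.resize(a[60:240,225:345],(400,600),interpolation=cv2.INTER_CUBIC))
E
```

```text
[550.27668683 169.30391026 392.82339078] 23.7735280787893 [-0.38843072  0.37603599 -0.53826826]
0.667 302.81948979501277 188.74479664096128
```

View pics/s5.png

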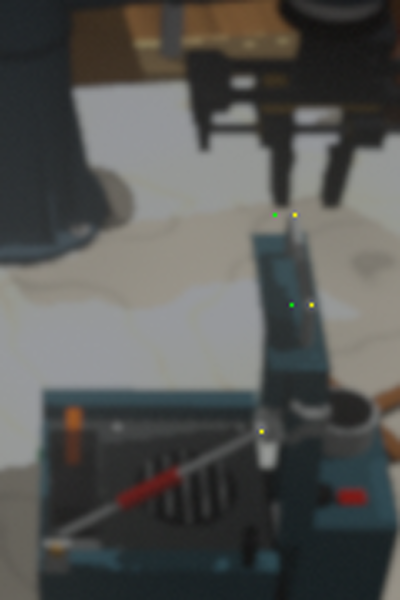

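>>> drive_tool(increments=[[[0,0,-0.15],0],[[0,0,-0.254],0],[[0,0,-0.254],0]])

```text
time: 12.65
eef_pos: [549.0, 169.3, 313.9]
tool_rot: [[-0.006, -0.122, -0.992], [-0.001, -0.993, 0.122], [-1.0, 0.001, 0.006]]
contact_force: [0.4, 0.3, -0.4]
width: 24.3
```

>>> drive_tool(hand=-1, increments=[[[0,0,0],0],[[0,0,0],0],[[0,0,0],0],[[0,0,0],0]])

```text
time: 13.15
eef_pos: [551.4, 169.6, 318.6]
tool_rot: [[0.003, -0.123, -0.992], [0.0, -0.992, 0.123], [-1.0, -0.001, -0.003]]
contact_force: [-0.0, 0.3, 6.1]
width: 8.4
```

>>> drive_tool(increments=[[[-0.003,-0.025,-0.001],0],[[-0.006,-0.05,-0.002],0],[[-0.01,-0.08,-0.005],0],[[-0.013,-0.112,-0.009],0],[[-0.016,-0.135,-0.013],0],[[-0.019,-0.158,-0.018],0],[[-0.021,-0.173,-0.021],0],[[-0.021,-0.173,-0.021],0]])

```text
time: 14.15
eef_pos: [544.7, 116.8, 311.3]
tool_rot: [[0.002, -0.124, -0.992], [-0.001, -0.992, 0.124], [-1.0, 0.001, -0.002]]
contact_force: [0.5, -1.0, 4.0]
width: 8.3
```

```bash
python3 - <<'E'
import numpy as np
ex=np.array([.1215,.9926])
f=lambda t:np.r_[(-235*np.cos(t)+14*np.sin(t)+235)*ex,235*np.sin(t)+14*np.cos(t)-14]/300
for t in (1.28,1.26,1.24,1.22,1.2,1.18): print(t,np.round(f(t)-f(1.28),3))
E
```

```text
1.28 [0. 0. 0.]
1.26 [-0.002 -0.015 -0.004]
1.24 [-0.004 -0.03  -0.008]
1.22 [-0.006 -0.045 -0.012]
1.2 [-0.007 -0.06  -0.017]
1.18 [-0.009 -0.075 -0.022]
```

>>> drive_tool(increments=[[[-0.001,-0.008,-0.002],0],[[-0.002,-0.015,-0.004],0],[[-0.003,-0.023,-0.006],0],[[-0.004,-0.03,-0.008],0],[[-0.005,-0.038,-0.01],0],[[-0.006,-0.045,-0.012],0],[[-0.006,-0.045,-0.012],0]])

```text
time: 15.02
eef_pos: [543.1, 104.0, 307.4]
tool_rot: [[0.002, -0.123, -0.992], [0.0, -0.992, 0.123], [-1.0, -0.0, -0.002]]
contact_force: [2.0, -0.3, 6.2]
width: 8.2
```

>>> drive_tool(increments=[[[-0.001,-0.008,-0.002],0],[[-0.001,-0.015,-0.005],0],[[-0.001,-0.015,-0.005],0]])

```text
time: 15.4
eef_pos: [543.0, 102.9, 307.0]
tool_rot: [[0.004, -0.121, -0.993], [0.006, -0.993, 0.121], [-1.0, -0.007, -0.003]]
contact_force: [1.8, 13.3, 8.2]
width: 8.9
```

```bash
python3 - <<'E'
from h import *
s=monitor.read_state();print(s["eef_pos"],s["width"],s["contact_force"])
a,d,c=grab("scene")
save("s6.png",cv2.resize(a[100:230,225:345],(650,600*130//130),interpolation=cv2.INTER_CUBIC))
E
```

```text
[542.97746027 102.94577517 307.03915916] 8.92882889871593 [ 1.84837668 13.2641299   8.19637313]
```

View pics/s6.png

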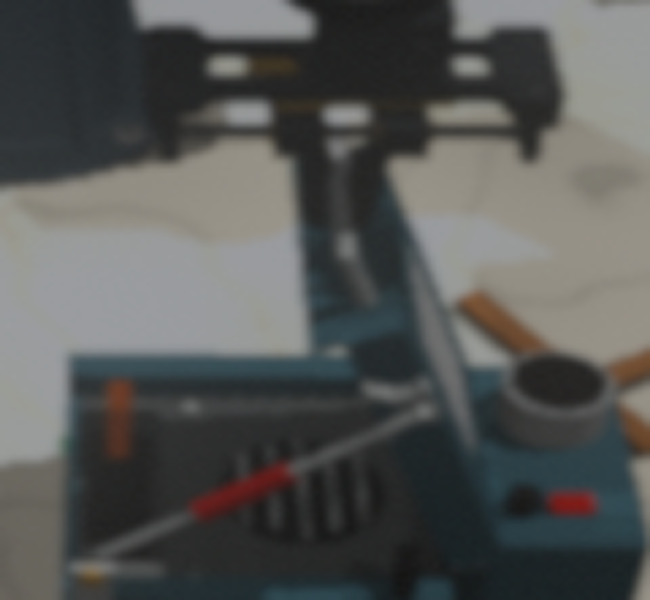

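>>> drive_tool(hand=-0.45, increments=[[[0,0.005,0],0],[[0,0.008,0],0],[[0,0.008,0],0],[[0,0.008,0.02],0],[[0,0.008,0.15],0],[[0,0.008,0.3],0],[[0,0.008,0.3],0]])

```text
time: 16.32
eef_pos: [543.7, 101.8, 400.1]
tool_rot: [[0.008, -0.124, -0.992], [-0.0, -0.992, 0.124], [-1.0, -0.001, -0.008]]
contact_force: [-0.4, -0.3, -0.1]
width: 24.5
```

```bash
python3 - <<'E'
from h import *
s=monitor.read_state();print(s["eef_pos"],s["width"],s["contact_force"])
a,d,c=grab("scene");W=world(c,d.astype(float))
ex=np.array([.1215,.9926,0]);ey=np.array([-.9926,.1215,0]);O=np.array([538.6,72.8,0])
E=np.stack([(W-O)@ex,(W-O)@ey,W[...,2]],-1)
# hood -y cheek / top: points with y near -84
m=(E[...,2]>180)&(E[...,2]<345)&(abs(E[...,1])<90)&(E[...,0]>-20)&(E[...,0]<140)
m&=np.arange(384)[:,None]>0
p=E[m]
for lo in range(180,345,15):
    k=(p[:,2]>=lo)&(p[:,2]<lo+15)
    if k.sum(): print(lo,k.sum(),np.percentile(p[k,0],[2,10,50,90,98]).round())
A=a.astype(int);o=(A[...,0]>90)&(A[...,0]>1.6*A[...,1])&(A[...,1]>1.5*A[...,2])&(E[...,0]>-110)&(E[...,0]<-40)&(abs(E[...,1])<110)&(E[...,2]>60)&(E[...,2]<150)
q=E[o];print("orange",len(q),np.median(q,0),np.percentile(q,[5,95],0).round(1))
np.savez("t1.npz",a=a,d=d)
b,e,f=grab("top");V=world(f,e.astype(float));F=np.stack([(V-O)@ex,(V-O)@ey,V[...,2]],-1);A=b.astype(int)
o=(A[...,0]>90)&(A[...,0]>1.6*A[...,1])&(A[...,1]>1.5*A[...,2])&(F[...,0]>-110)&(F[...,0]<-40)&(abs(F[...,1])<110)&(F[...,2]>60)&(F[...,2]<150)
q=F[o];print("orange top",len(q)); 
if len(q):print(np.median(q,0),np.percentile(q,[5,95],0).round(1))
E
```

```text
[543.69068148 101.77390302 400.09677386] 24.484733608493684 [-0.390835   -0.26416127 -0.13521957]
180 76 [ 67.  73.  93.  99. 100.]
195 90 [60. 66. 89. 94. 95.]
210 68 [63. 67. 85. 88. 89.]
225 59 [50. 53. 80. 83. 84.]
240 62 [49. 56. 74. 77. 78.]
255 93 [39. 43. 65. 71. 72.]
270 326 [15. 17. 25. 63. 66.]
285 404 [25. 30. 48. 57. 60.]
300 24 [31. 33. 39. 43. 44.]
315 126 [26. 26. 30. 35. 37.]
330 4 [28. 28. 30. 32. 32.]
orange 5 [-72.37228606  52.25716181 112.87009904] [[-72.5  45.4 110.3]
 [-69.4  56.5 115.4]]
orange top 38
[-70.16862113  51.92436689 116.72940049] [[-75.5  40.2 110.3]
 [-64.8  64.  120.6]]
```

```bash
python3 - <<'E'
from h import *
b,e,f=grab("top");V=world(f,e.astype(float))
a,d,c=grab("scene");W=world(c,d.astype(float))
ex=np.array([.1215,.9926,0]);ey=np.array([-.9926,.1215,0]);O=np.array([538.6,72.8,0])
for n,V in(("top",V),("scene",W)):
    F=np.stack([(V-O)@ex,(V-O)@ey,V[...,2]],-1).reshape(-1,3)
    for x0,x1 in((-108,-92),(-90,-50),(-40,0)):
        print(n,x0,x1)
        for y in range(-114,124,6):
            k=(F[:,0]>x0)&(F[:,0]<x1)&(F[:,1]>=y)&(F[:,1]<y+6)&(F[:,2]>-10)&(F[:,2]<400)
            if k.sum()>2: print((y,int(k.sum()),*np.percentile(F[k,2],[20,50,80]).round().astype(int)),end=" ")
        print()
# wide body height of gripper
s=monitor.read_state();T=(W-s["eef_pos"])@s["tool_rot"]
m=(abs(T[...,1])>50)&(abs(T[...,1])<100)&(abs(T[...,2])<60)&(T[...,0]<0)&(T[...,0]>-200)
print(np.percentile(T[m],[1,5,50,95,99],0).round())
m2=m&(abs(T[...,1])>80);print(np.percentile(T[m2],[1,5,50,95,99],0).round())
E
```

```text
top -108 -92
(-114, 7, np.int64(-2), np.int64(2), np.int64(132)) (-108, 14, np.int64(60), np.int64(100), np.int64(113)) (-102, 9, np.int64(3), np.int64(95), np.int64(100)) (-96, 8, np.int64(3), np.int64(50), np.int64(97)) (-90, 13, np.int64(1), np.int64(82), np.int64(97)) (-84, 9, np.int64(79), np.int64(83), np.int64(84)) (-78, 7, np.int64(15), np.int64(78), np.int64(81)) (-72, 12, np.int64(4), np.int64(71), np.int64(82)) (-66, 12, np.int64(4), np.int64(78), np.int64(81)) (-60, 10, np.int64(2), np.int64(77), np.int64(81)) (-54, 8, np.int64(5), np.int64(84), np.int64(85)) (-48, 10, np.int64(24), np.int64(79), np.int64(83)) (-42, 11, np.int64(3), np.int64(73), np.int64(85)) (-36, 11, np.int64(0), np.int64(68), np.int64(85)) (-30, 9, np.int64(2), np.int64(80), np.int64(85)) (-24, 9, np.int64(1), np.int64(79), np.int64(82)) (-18, 14, np.int64(1), np.int64(54), np.int64(82)) (-12, 9, np.int64(0), np.int64(18), np.int64(83)) (-6, 8, np.int64(-1), np.int64(42), np.int64(85)) (0, 11, np.int64(0), np.int64(82), np.int64(84)) (6, 12, np.int64(1), np.int64(12), np.int64(83)) (12, 10, np.int64(2
[... 9966 characters left out ...]
np.int64(78), np.int64(79)) (60, 18, np.int64(75), np.int64(76), np.int64(78)) (66, 22, np.int64(76), np.int64(78), np.int64(79)) (72, 18, np.int64(75), np.int64(78), np.int64(80)) (78, 19, np.int64(76), np.int64(78), np.int64(80)) (84, 67, np.int64(80), np.int64(88), np.int64(94)) (90, 17, np.int64(80), np.int64(95), np.int64(96)) (96, 20, np.int64(94), np.int64(95), np.int64(96)) (102, 14, np.int64(94), np.int64(94), np.int64(97)) (108, 3, np.int64(92), np.int64(92), np.int64(92)) 
[[-107.  -91.  -38.]
 [-107.  -88.  -37.]
 [-104.   50.  -23.]
 [ -74.   90.   24.]
 [ -65.   93.   29.]]
[[-107.  -92.  -39.]
 [-107.  -90.  -38.]
 [-104.   81.  -25.]
 [ -73.   93.   26.]
 [ -65.   94.   30.]]
```

>>> drive_tool(hand=-0.25, increments=[[[-0.1,-0.2,0],0],[[-0.233,-0.423,0],0],[[-0.233,-0.423,0],0],[[-0.233,-0.423,-0.2],0],[[-0.233,-0.423,-0.4],0],[[-0.233,-0.423,-0.6],0],[[-0.233,-0.423,-0.8],0],[[-0.233,-0.423,-0.894],0],[[-0.233,-0.423,-0.894],0]])

```text
time: 17.65
eef_pos: [469.2, -24.1, 123.9]
tool_rot: [[-0.008, -0.123, -0.992], [0.002, -0.992, 0.123], [-1.0, -0.001, 0.008]]
contact_force: [0.2, -0.3, -0.4]
width: 33.4
```

>>> drive_tool(increments=[[[0.007,0.058,0],0],[[0.014,0.116,0],0],[[0.014,0.116,0],0],[[0.014,0.116,-0.06],0],[[0.014,0.116,-0.122],0],[[0.014,0.116,-0.122],0],[[0.014,0.116,-0.122],0]])

```text
time: 18.52
eef_pos: [477.1, 9.4, 91.5]
tool_rot: [[0.001, -0.123, -0.992], [-0.0, -0.992, 0.123], [-1.0, 0.0, -0.001]]
contact_force: [-0.1, 0.2, 0.1]
width: 33.1
```

>>> drive_tool(hand=-1, increments=[[[0,0,0],0],[[0,0,0],0],[[0,0,0],0],[[0,0,0],0]])

```text
time: 19.02
eef_pos: [476.7, 9.7, 90.9]
tool_rot: [[0.001, -0.123, -0.992], [-0.0, -0.992, 0.123], [-1.0, 0.0, -0.001]]
contact_force: [-1.5, -0.6, 4.8]
width: 11.8
```

```bash
python3 - <<'E'
from h import *
s=monitor.read_state();print(s["eef_pos"],s["width"],s["contact_force"])
ey=np.array([-.9926,.1215])
def G(phi,B,g=(123,88)):
    c,n=np.cos(phi),np.sin(phi);return np.array([B[0]+g[0]*c-g[1]*n,B[1]+g[0]*n+g[1]*c])
L=[]
for ph in (0,5,10,15,20,25,30,36):
    p=np.radians(ph);lo=-74+50*np.sin(p);hi=74-138*np.cos(p)
    by=-69 if ph==0 else ((lo+hi)/2 if ph<=26 else lo+2)
    L.append((ph,G(p,(by,20+min(ph,10)*.2))))
p=np.radians(36)
for d in (6,12,18,22): L.append((36,G(p,(-43+d*1.3,22+d*.35))))
for ph in (36,28,20,12,5,0):
    p=np.radians(ph);c,n=np.cos(p),np.sin(p);r_=(123-117,88);L.append((ph,np.array([87+r_[0]*c-r_[1]*n,98.5+r_[0]*n+r_[1]*c])))
g0=L[0][1]
for ph,g in L: print(ph,g.round(1),np.round(np.r_[(g-g0)[0]*ey,(g-g0)[1]]/300,3))
E
```

```text
[476.74121256   9.74494033  90.9387949 ] 11.828405665499847 [-1.48949328 -0.55795654  4.76418626]
0 [ 54. 108.] [-0.  0.  0.]
5 [ 48.3 119.4] [ 0.019 -0.002  0.038]
10 [ 42.2 130. ] [ 0.039 -0.005  0.073]
15 [ 35.9 138.8] [ 0.06  -0.007  0.103]
20 [ 29.2 146.8] [ 0.082 -0.01   0.129]
25 [ 22.3 153.7] [ 0.105 -0.013  0.152]
30 [ 15.5 159.7] [ 0.127 -0.016  0.172]
36 [  5.2 165.5] [ 0.162 -0.02   0.192]
36 [ 12.6 167.6] [ 0.137 -0.017  0.199]
36 [ 20.4 169.7] [ 0.111 -0.014  0.206]
36 [ 28.2 171.8] [ 0.085 -0.01   0.213]
36 [ 33.4 173.2] [ 0.068 -0.008  0.217]
36 [ 40.1 173.2] [ 0.046 -0.006  0.217]
28 [ 51. 179.] [ 0.01  -0.001  0.237]
20 [ 62.5 183.2] [-0.028  0.003  0.251]
12 [ 74.6 185.8] [-0.068  0.008  0.259]
5 [ 85.3 186.7] [-0.104  0.013  0.262]
0 [ 93.  186.5] [-0.129  0.016  0.262]
```

>>> drive_tool(increments=[[[0.009,-0.001,0.019],0],[[0.019,-0.002,0.038],0],[[0.029,-0.003,0.056],0],[[0.039,-0.005,0.073],0],[[0.05,-0.006,0.088],0],[[0.06,-0.007,0.103],0],[[0.06,-0.007,0.103],0]])

```text
time: 19.9
eef_pos: [491.5, 8.5, 120.6]
tool_rot: [[-0.008, -0.123, -0.992], [0.001, -0.992, 0.123], [-1.0, -0.0, 0.008]]
contact_force: [-9.8, 0.9, 1.6]
width: 11.6
```

>>> drive_tool(increments=[[[0.006,-0.001,0.013],0],[[0.015,-0.002,0.026],0],[[0.026,-0.004,0.038],0],[[0.037,-0.005,0.05],0],[[0.037,-0.005,0.05],0]])

```text
time: 20.52
eef_pos: [504.4, 6.6, 136.2]
tool_rot: [[-0.003, -0.123, -0.992], [0.001, -0.992, 0.123], [-1.0, -0.0, 0.003]]
contact_force: [-6.1, 0.8, 0.3]
width: 11.9
```

>>> drive_tool(increments=[[[0.012,-0.002,0.01],0],[[0.025,-0.004,0.02],0],[[0.042,-0.006,0.03],0],[[0.058,-0.008,0.039],0],[[0.058,-0.008,0.042],0],[[0.058,-0.008,0.042],0]])

```text
time: 21.28
eef_pos: [522.6, 4.0, 148.7]
tool_rot: [[-0.001, -0.123, -0.992], [0.0, -0.992, 0.123], [-1.0, -0.0, 0.001]]
contact_force: [-2.4, -0.4, -2.7]
width: 11.3
```

```bash
python3 - <<'E'
from h import *
s=monitor.read_state();print(s["eef_pos"],s["width"],s["contact_force"])
a,d,c=grab("scene")
save("s7.png",cv2.resize(a[110:240,200:340],(646,600),interpolation=cv2.INTER_CUBIC))
E
```

```text
[522.60453245   4.04748628 148.74822526] 11.2540155652628 [-2.42649358 -0.41895795 -2.71189831]
```

View pics/s7.png

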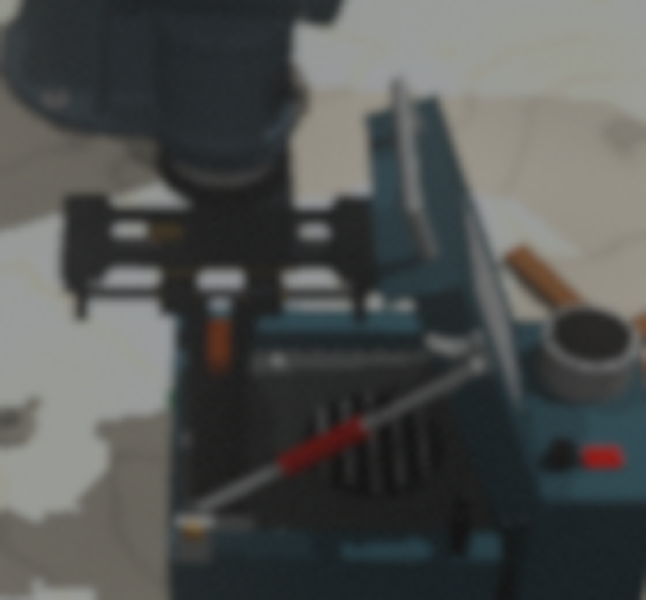

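>>> drive_tool(increments=[[[-0.015,0.002,0.001],0],[[-0.03,0.004,0.002],0],[[-0.045,0.005,0.005],0],[[-0.06,0.007,0.008],0],[[-0.075,0.009,0.013],0],[[-0.087,0.01,0.018],0],[[-0.098,0.012,0.021],0],[[-0.109,0.013,0.023],0],[[-0.109,0.013,0.023],0]])

```text
time: 22.45
eef_pos: [490.1, 7.8, 155.9]
tool_rot: [[0.0, -0.123, -0.992], [0.0, -0.992, 0.123], [-1.0, -0.0, -0.0]]
contact_force: [0.4, -0.2, -2.4]
width: 11.8
```

```bash
cat > cas.py <<'E'
from h import *
s=monitor.read_state();print(s["time"],s["eef_pos"].round(1),s["width"],s["contact_force"].round(1))
ex=np.array([.1215,.9926,0]);ey=np.array([-.9926,.1215,0]);O=np.array([538.6,72.8,0])
print("G",((s["eef_pos"]-O)@ey).round(1),((s["eef_pos"]-O)@ex).round(1))
for n in("top","scene"):
    a,d,c=grab(n);W=world(c,d.astype(float));F=np.stack([(W-O)@ex,(W-O)@ey,W[...,2]],-1).reshape(-1,3);A=a.reshape(-1,3).astype(int)
    k=(F[:,0]>-86)&(F[:,0]<-54)&(F[:,2]>5)&(F[:,2]<175)
    print(n,[(y,*np.percentile(F[k&(F[:,1]>=y)&(F[:,1]<y+8),2],[20,80]).round().astype(int).tolist()) for y in range(-72,190,8) if (k&(F[:,1]>=y)&(F[:,1]<y+8)).sum()>2])
E
python3 cas.py
```

```text
22.45 [490.1   7.8 155.9] 11.848649405595516 [ 0.4 -0.2 -2.4]
G 40.3 -70.4
top [(48, 136, 138), (56, 142, 167), (64, 145, 157), (72, 139, 148), (80, 127, 137), (88, 115, 126), (96, 98, 113), (104, 94, 101)]
scene [(-72, 76, 78), (-64, 76, 77), (-48, 68, 73), (-40, 69, 75), (-32, 73, 82), (-24, 82, 88), (-16, 85, 92), (-8, 92, 100), (0, 98, 105), (8, 104, 110), (16, 110, 116), (24, 116, 172), (32, 119, 148), (40, 125, 132), (48, 129, 133)]
```

>>> drive_tool(increments=[[[-0.018,0.003,0.01],0],[[-0.036,0.005,0.02],0],[[-0.055,0.007,0.028],0],[[-0.074,0.009,0.034],0],[[-0.094,0.012,0.039],0],[[-0.114,0.014,0.042],0],[[-0.15,0.019,0.045],0],[[-0.175,0.022,0.045],0],[[-0.175,0.022,0.045],0]])

```text
time: 23.68
eef_pos: [439.3, 13.9, 171.5]
tool_rot: [[0.005, -0.123, -0.992], [-0.001, -0.992, 0.123], [-1.0, 0.001, -0.005]]
contact_force: [2.1, -0.2, 7.8]
width: 11.7
```

```bash
python3 cas.py
```

```text
23.675 [439.3  13.9 171.5] 11.662183214994265 [ 2.1 -0.2  7.8]
G 91.4 -70.5
top [(-72, 22, 79), (-64, 19, 81), (-56, 21, 26), (-48, 19, 24), (-24, 124, 128), (104, 153, 155), (112, 130, 150), (120, 109, 120), (128, 6, 7), (144, 6, 8), (152, 6, 7), (160, 6, 7), (168, 5, 11), (184, 6, 7)]
scene [(-72, 76, 78), (-64, 73, 76), (-24, 100, 122), (-16, 83, 124), (-8, 17, 127), (0, 18, 129), (8, 18, 130), (16, 17, 132), (24, 18, 134), (32, 17, 136), (40, 135, 138), (48, 136, 141), (56, 137, 142), (64, 140, 144), (72, 143, 155), (80, 144, 168), (88, 144, 149), (96, 148, 151)]
```

>>> drive_tool(increments=[[[-0.03,0.004,0],0],[[-0.06,0.008,0],0],[[-0.095,0.012,0],0],[[-0.13,0.016,0.003],0],[[-0.14,0.017,0.005],0],[[-0.145,0.018,0.04],0],[[-0.145,0.018,0.1],0],[[-0.145,0.018,0.17],0],[[-0.145,0.018,0.24],0],[[-0.145,0.018,0.24],0]])

```text
time: 25.02
eef_pos: [394.6, 19.7, 242.4]
tool_rot: [[0.001, -0.123, -0.992], [-0.0, -0.992, 0.123], [-1.0, 0.0, -0.001]]
contact_force: [1.1, 0.2, -2.3]
width: 11.8
```

```bash
sed -i 's/<175)/<225)/' cas.py; python3 cas.py
```

```text
25.025 [394.6  19.7 242.4] 11.810639256264997 [ 1.1  0.2 -2.3]
G 136.5 -70.2
top [(-72, 20, 81), (-64, 19, 80), (-56, 20, 24), (-48, 19, 23), (-40, 19, 24), (-32, 19, 23), (-24, 21, 26), (8, 214, 221), (16, 216, 221), (24, 216, 221), (32, 216, 220), (152, 6, 7), (160, 5, 5), (168, 5, 6)]
scene [(-72, 75, 77), (-64, 74, 77), (-16, 19, 20), (-8, 17, 19), (0, 15, 19), (8, 171, 205), (16, 20, 213), (24, 17, 215), (32, 17, 214), (40, 18, 214), (48, 17, 215), (56, 17, 215), (64, 25, 213), (72, 33, 78), (80, 78, 215), (88, 81, 217), (96, 215, 217), (104, 215, 218), (112, 216, 218), (120, 215, 220), (128, 215, 218), (136, 216, 219), (144, 216, 219)]
```

>>> drive_tool(increments=[[[0,-0.07,0],0.01],[[0.005,-0.2,0],0.02],[[0.01,-0.34,0],0.035],[[0.015,-0.48,0],0.05],[[0.02,-0.62,0],0.065],[[0.021,-0.76,0],0.083],[[0.021,-0.86,0],0.083],[[0.021,-0.9,0],0.083],[[0.021,-0.9,0],0.083]])

```text
time: 26.25
eef_pos: [400.1, -249.8, 240.4]
tool_rot: [[-0.001, 0.136, -0.991], [0.002, -0.991, -0.136], [-1.0, -0.002, 0.001]]
contact_force: [-0.5, 0.1, -2.4]
width: 11.7
```

>>> drive_tool(increments=[[[0,-0.08,0],0],[[0,-0.145,-0.05],0],[[0,-0.145,-0.15],0],[[0,-0.145,-0.25],0],[[0,-0.145,-0.34],0],[[0,-0.145,-0.4],0],[[0,-0.145,-0.4],0]])

```text
time: 27.12
eef_pos: [399.9, -292.7, 120.1]
tool_rot: [[-0.002, 0.138, -0.99], [0.002, -0.99, -0.138], [-1.0, -0.003, 0.002]]
contact_force: [0.5, -0.6, -1.2]
width: 11.7
```

```bash
python3 - <<'E'
from h import *
s=monitor.read_state();print(s["eef_pos"].round(1),s["tool_rot"][:,1].round(3),s["width"],s["contact_force"].round(1))
a,d,c=grab("scene");b,e,f=grab("top")
tq=np.array([454.4,-286,.14]);C,S=np.cos(tq[2]),np.sin(tq[2])
for (A,D,c) in((a,d,c),(b,e,f)):
    W=world(c,D.astype(float));x=(W[...,0]-tq[0])*C+(W[...,1]-tq[1])*S;y=-(W[...,0]-tq[0])*S+(W[...,1]-tq[1])*C;z=W[...,2]
    k=(abs(x)<140)&(abs(y)<25)&(z>40)&(z<115)
    print([(q,int((k&(x>=q)&(x<q+10)).sum()),*np.percentile(z[k&(x>=q)&(x<q+10)],[30,80]).round().tolist(),y[k&(x>=q)&(x<q+10)].mean().round()) for q in range(-100,110,10) if (k&(x>=q)&(x<q+10)).sum()>2])
    k2=(abs(x)<125)&(abs(y)<85)&(z>18)&(z<32);print("walls x",np.percentile(x[k2],[2,98]).round(),"y",np.percentile(y[k2],[2,98]).round(),k2.sum())
save("s8.png",cv2.resize(a[130:260,90:250],(738,600),interpolation=cv2.INTER_CUBIC))
E
```

```text
[ 399.9 -292.7  120.1] [ 0.138 -0.99  -0.003] 11.673446778670424 [ 0.5 -0.6 -1.2]
[(-70, 11, 96.0, 98.0, np.float64(0.0)), (-60, 18, 95.0, 99.0, np.float64(-0.0)), (-50, 36, 96.0, 102.0, np.float64(-0.0)), (-40, 35, 94.0, 98.0, np.float64(1.0)), (-30, 23, 94.0, 97.0, np.float64(-0.0)), (-20, 30, 93.0, 97.0, np.float64(-2.0)), (-10, 33, 94.0, 97.0, np.float64(2.0)), (0, 29, 93.0, 96.0, np.float64(-2.0)), (10, 29, 92.0, 94.0, np.float64(1.0)), (20, 27, 93.0, 96.0, np.float64(-2.0)), (30, 39, 92.0, 95.0, np.float64(-1.0)), (40, 30, 92.0, 94.0, np.float64(-0.0)), (50, 34, 91.0, 94.0, np.float64(-0.0)), (60, 152, 58.0, 88.0, np.float64(-1.0)), (70, 14, 72.0, 89.0, np.float64(-1.0))]
walls x [-102.  110.] y [-71.  59.] 266
[(-10, 18, 63.0, 99.0, np.float64(16.0)), (0, 35, 94.0, 100.0, np.float64(10.0)), (10, 47, 95.0, 101.0, np.float64(6.0)), (20, 53, 95.0, 100.0, np.float64(3.0)), (30, 54, 95.0, 100.0, np.float64(4.0)), (40, 51, 94.0, 99.0, np.float64(4.0)), (50, 53, 93.0, 99.0, np.float64(4.0)), (60, 46, 93.0, 98.0, np.float64(4.0))]
walls x [-102.  107.] y [-69.  62.] 194
```

>>> drive_tool(increments=[[[0,0,-0.05],0],[[0,0,-0.09],0],[[0,0,-0.11],0],[[0,0,-0.12],0],[[0,0,-0.127],0],[[0,0,-0.127],0],[[0,0,-0.127],0]])

```text
time: 28.1
eef_pos: [400.7, -293.9, 83.6]
tool_rot: [[0.0, 0.137, -0.991], [-0.0, -0.991, -0.137], [-1.0, 0.0, -0.0]]
contact_force: [-0.3, 0.3, -1.6]
width: 11.4
```

>>> drive_tool(increments=[[[0,0,-0.006],0],[[0,0,-0.012],0],[[0,0,-0.018],0],[[0,0,-0.018],0],[[0,0,-0.018],0]])

```text
time: 28.72
eef_pos: [400.7, -293.9, 78.2]
tool_rot: [[0.0, 0.137, -0.991], [-0.0, -0.991, -0.137], [-1.0, 0.0, -0.0]]
contact_force: [-1.2, -0.8, 1.5]
width: 11.7
```

>>> drive_tool(increments=[[[0,0,-0.005],0],[[0,0,-0.01],0],[[0,0,-0.012],0],[[0,0,-0.012],0]])

```text
time: 29.22
eef_pos: [400.6, -294.0, 74.8]
tool_rot: [[-0.0, 0.137, -0.991], [-0.0, -0.991, -0.137], [-1.0, 0.0, 0.0]]
contact_force: [-3.9, 1.0, 6.6]
width: 11.6
```

>>> drive_tool(increments=[[[0,0,-0.005],0],[[0,0,-0.008],0],[[0,0,-0.008],0]])

```text
time: 29.6
eef_pos: [400.7, -294.4, 74.7]
tool_rot: [[-0.0, 0.137, -0.991], [-0.001, -0.991, -0.137], [-1.0, 0.001, 0.001]]
contact_force: [-12.1, 6.7, 29.6]
width: 11.6
```

```bash
cat > fl.py <<'E'
from h import *
s=monitor.read_state();print(s["eef_pos"].round(1),s["width"],s["contact_force"].round(1))
tq=np.array([454.4,-286,.14]);C,S=np.cos(tq[2]),np.sin(tq[2])
for n in("scene","top"):
    A,D,c=grab(n);W=world(c,D.astype(float));x=(W[...,0]-tq[0])*C+(W[...,1]-tq[1])*S;y=-(W[...,0]-tq[0])*S+(W[...,1]-tq[1])*C;z=W[...,2]
    k=(abs(x)<140)&(abs(y)<15)&(z>40)&(z<70)
    print(n,[(q,*np.percentile(z[k&(x>=q)&(x<q+10)],[30,70]).round(1).tolist()) for q in range(-100,110,10) if (k&(x>=q)&(x<q+10)).sum()>2])
E
python3 fl.py
```

```text
[ 400.7 -294.4   74.7] 11.567776826349226 [-12.1   6.7  29.6]
scene [(-70, 48.5, 52.2), (-60, 50.0, 50.9), (-50, 51.2, 56.1), (-40, 50.8, 52.6), (-30, 51.0, 53.0), (-20, 50.7, 52.5), (-10, 51.2, 52.7), (0, 49.9, 52.2), (10, 50.3, 53.3), (20, 49.6, 52.4), (30, 51.0, 53.8), (40, 49.8, 52.6), (50, 50.4, 52.9), (60, 49.7, 52.1), (70, 44.9, 48.8)]
top [(-10, 54.0, 54.8), (0, 53.4, 57.0), (10, 53.5, 56.4), (20, 51.9, 56.3), (30, 52.1, 56.4), (40, 53.2, 55.7), (50, 54.3, 57.6), (60, 52.6, 56.3)]
```

>>> drive_tool(increments=[[[0,0,0.008],0],[[0,0,0.008],0]])

```text
time: 29.95
eef_pos: [400.8, -293.9, 74.7]
tool_rot: [[0.001, 0.137, -0.991], [-0.001, -0.991, -0.137], [-1.0, 0.001, -0.001]]
contact_force: [-2.5, 1.3, 8.1]
width: 11.6
```

>>> drive_tool(hand=-0.3, increments=[[[0,0,0],0],[[0,0,0],0],[[0,0,0],0],[[0,0,0.05],0],[[0,0,0.2],0],[[0,0,0.4],0],[[0,0,0.6],0],[[-0.1,0,0.7],0],[[-0.1,0,0.7],0]])

```text
time: 31.08
eef_pos: [370.7, -294.9, 288.2]
tool_rot: [[0.004, 0.136, -0.991], [-0.006, -0.991, -0.136], [-1.0, 0.006, -0.003]]
contact_force: [-0.5, -0.4, -0.2]
width: 31.0
```

```bash
python3 fl.py; python3 - <<'E'
from h import *
a,d,c=grab("scene");save("s9.png",cv2.resize(a[100:300,50:400],(800,457),interpolation=cv2.INTER_CUBIC))
W=world(c,d.astype(float));ex=np.array([.1215,.9926,0]);ey=np.array([-.9926,.1215,0]);O=np.array([538.6,72.8,0])
p=np.stack([(W-O)@ex,(W-O)@ey,W[...,2]],-1);m=(abs(p[...,1])<90)&(p[...,0]>-20)&(p[...,0]<140);p=p[m]
for lo in (180,210,240,270,285):
    k=(p[:,2]>=lo)&(p[:,2]<lo+15);print(lo,np.percentile(p[k,0],[2,50,98]).round())
E
```

```text
[ 370.7 -294.9  288.2] 30.956643879156513 [-0.5 -0.4 -0.2]
scene [(-70, 51.0, 52.0), (-60, 49.4, 52.6), (-50, 52.1, 55.9), (-40, 50.5, 54.0), (-30, 50.1, 52.8), (-20, 49.9, 52.4), (-10, 51.2, 53.5), (0, 50.7, 52.5), (10, 50.6, 52.3), (20, 50.6, 53.3), (30, 49.9, 52.2), (40, 49.5, 51.1), (50, 49.6, 52.0), (60, 48.6, 51.8), (70, 43.8, 48.3)]
top [(-40, 52.8, 57.0), (-30, 54.3, 57.5), (-20, 53.5, 57.0), (-10, 54.0, 57.4), (0, 53.6, 56.3), (10, 52.1, 55.7), (20, 53.6, 56.8), (30, 53.7, 56.9), (40, 52.5, 56.8), (50, 53.2, 58.7), (60, 53.7, 56.6)]
180 [ 67.  93. 100.]
210 [60. 84. 89.]
240 [48. 75. 78.]
270 [15. 25. 66.]
285 [26. 48. 61.]
```

View pics/s9.png

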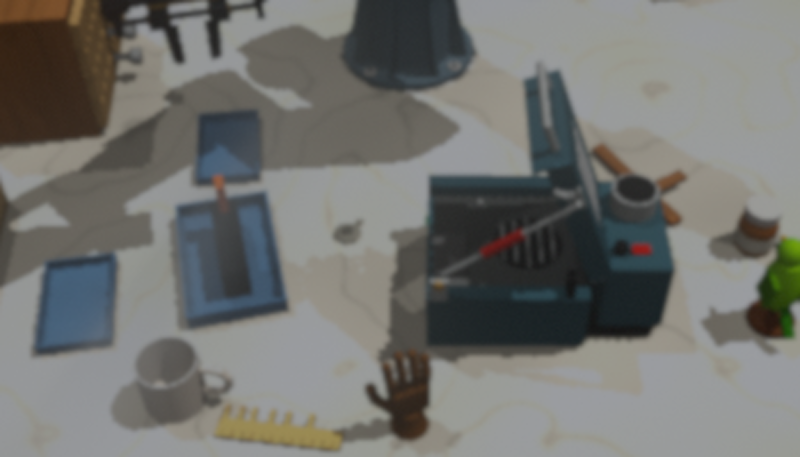

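The picture shows the cassette upright in the large tray at about (232,250). The hood rests on the prop, with the pin at about (580,205), and the other things have not moved.

```bash
python3 -c "
from bench import r
print(r.close_job())"
```

```text
the job is handed in; nothing more can be done
None
```

The job is done and handed in at about 31 s of the 72 s. I threw the hood back, let it go, swung the rod up to its stop, then eased the hood forward onto the pin. I tilted the cassette out from under the lip by its orange tab and set it down upright in the largest blue tray.

**Hood on the prop:** The handle met firm resistance (about 13 N) at close to 1.22 rad. The hood's shape in the depth image was the same after I let go as it was at the end. I did not see the pin inside the socket close up; the resistance and the steady angle are the evidence that it is home.

**Cassette:** Its top reads level, 51–55 mm above the table against 54 mm expected. It stands about midway in the tray, and the gripper is clear of it.

**Forces:** Readings peaked at about 48 N with the rod against its stop and about 30 N pressing the cassette flat. Both were taken through the fingers at the wrist, and only at the end of each move, so brief peaks in between could have been higher.

**Other things:** Those in the last picture (locket, bronze hand, gauge, mug, parrot, glue jar, control bar) look where they were. I did not measure them.

**Disagreement:** The two cameras differ by about 3 mm in height, which made no difference to the result. No check failed.

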